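# Hold the tongued panel over the drip tray

## Robot

A 6-joint arm with a two-finger parallel gripper is mounted at the origin on a cart in front of the work surface, level with it; the furniture and walls round the work are solid. World frame = base frame: x ahead of the robot, y to its left, z up, the work surface at z = 0. Lengths are in m, angles in rad, forces in N, time in s.
With the tool pointing down it reaches from about 0.3 to 0.775 m from the base axis. Payload 14.6 kg.
Tool frame: the origin (TCP) lies at the very end of the fingers, on their centre line; the grasp point (between the pads) lies 19 mm behind it; z points along the fingers, y is the line along which they close (so a half turn about z gives the same grasp; the last joint's range is limited). The gripper opens to 94 mm and grips with 3 to 60 N. Pads are 16 mm wide; open, the fingers measure 119 mm over their backs; the gripper's body (75 mm by 177 mm) begins 78 mm behind the grasp point.
Start: joints at [-1.243, 0.3, 1.521, -0, 1.321, -0.067], TCP at [0.212, -0.508, 0.205] pointing down, gripper open.
Joint ranges: [-3.03, 3.03], [-0.79, 2.21], [0.23, 2.52], [-1.04, 4.18], [0, 3.07], [-2.55, 2.55]. Speed limits (rad/s): [2.22, 2.22, 2.57, 3.14, 3.14, 3.14].

## Interface

Orientations are given as [roll, pitch, yaw] about the fixed x, y, z axes, in that order (R = Rz(yaw) Ry(pitch) Rx(roll)).
In Python, from station import status, vision, order, silhouettes gives the robot as it stands. The module is installed in compiled form; this text tells all that it offers.
- The arm moves only by the shell command python3 -m pendant 'ROWS' [FORCE]. ROWS is JSON, one flat list of numbers, 7 for each row, row after row: the shift along the tool's x, y, z in units of 500 mm (1.0 is 500 mm), then the turn, a rotation vector about the tool's x, y, z in units of 90 degrees (1.0 is 90 degrees), then the opening, from -1 (shut) to 1 (fully open). A call has 1 to 12 rows; each row is the pose to reach, as a shift and turn from the pose commanded when the call began, along the tool's axes at that moment; what a row does not reach only later rows make up. A row lasts 1/10 s, in which the tool goes at most 50 mm and 8.59 degrees, less where a joint would pass 70% of its speed; a pose out of reach is approached as far as the arm can. A call with a number of a shift or a turn outside -1 to 1 is refused whole. A call with a gripper value outside its range is refused whole. The fingers move at their own pace and stop on an object; FORCE is the grip in N (left out, the last holds). Time passes only in rows, so rows that repeat a pose let the fingers close. It gives the time, the measured TCP pose, the force, the opening and the grip force at its end, in the units of the state.
- status.get_obs(): the state, without advancing time (a new reading comes with each control period).
- vision.camera(name): name is "scene" or "top" or "wrist"; returns a dict with "pixels" (400x640x3 uint8, red, green, blue), "K" (3x3 intrinsics, pixels), "R" (3x3) and "t" (3): a world point X has camera coordinates R X + t. Camera axes: x right, y down, z forward; pixel columns grow to the right and rows downward; lengths in m; the calibration is good to about 2 mm. The wrist camera is an equidistant fisheye: a pixel r from the principal point sees the ray r / f radians off the axis. A picture is of the moment at which its call begins. There is no depth.
- order.hand_in(): hands the job in; it is judged then, once.
Trained networks look in a picture, given as the dict that the camera call returned (one of the last four; its "shot" number tells which), for a name from the list of things; names that differ only in an ending like _2 or _b are one class to them, and where a whole thing is asked for, a point or a joint stands for the part that bears it (a point fixed in the world has none). Each returns a list of dicts, best first, with "score" (0 to 1); they miss things now and then, are a little off and sometimes report something else, mostly with a low value. They report only what shows in the picture. A call takes as long as a camera call.
- silhouettes(target, picture): "region" (400x640 bool, what is visible of it) and "extent" ([left, top, right, bottom] in pixels, round what is visible of it).
The state is a dict: "time_s": time; "qpos": joint angles; "joint_vel": joint speeds; "tau": joint torques, N m; "ee_pos": TCP position; "eef_rot": TCP orientation; "force": force on the tool from outside, world axes, zero at the start; "moment": the same for the moment, N m; "grip_width": finger opening in m; "grip_force": force on a finger pad.
Only numpy, scipy, OpenCV 4.12 (cv2) and the standard library are available. Lean on these libraries where they do the work, as an engineer would, in place of code of your own. Each camera call takes 0.05 s, during which the arm holds its last target. There are 200 camera calls.

## Task

Draw the panel with the tongue, the tall narrow step on its top edge, up out of the slotted rack without disturbing the two plain panels, the glue bottle or the wedge. Carry it over the middle of the metal drip tray and hold it there level and still, upright as it stood, with its lower edge about 10 cm above the tray, so that glue can be run along that edge. The program finishes while still holding it in the gripper.

Things in the scene. Friction and masses are not known exactly. Their poses are not given: they have to be found in the camera images.
- tongued_panel: Plywood panel to lift, 10 mm thick, upright on edge in one of the rack's slots (which varies). Body 150 wide, 105 high; centred on top a tongue 60 wide, 42 high, also 10 thick: 147 mm high in all. 0.09 to 0.18 kg. Origin: centre of its lower edge. x: through the thickness (grip across it), y: along width and slot, z: up to the tongue.
- plain_panel_a: Bystander: plain rectangular plywood panel, 10 mm thick, 150 mm wide, 100 mm high, upright in another slot. Origin: centre of its lower edge; x through the thickness, y along the width, z up.
- plain_panel_b: Bystander: plain rectangular plywood panel, 10 mm thick, 150 mm wide, 85 mm high, upright in another slot. Origin and axes as for the other plain panel.
- rack: Wooden slotted rack fixed to the bench, 166 x 176 mm, 50 mm high. Origin: centre of its underside, z up. Three slots run along its y, at x = -55, 0, +55 mm, each 13 mm wide, with closed ends 156 mm apart and a floor 12 mm above the underside; slot walls end 50 mm above it, so panels come out straight up only.
- tray: Shallow square metal drip tray fixed to the bench, 180 x 180 mm, rim 18 mm high, floor and walls 3 mm thick. Origin: centre of its underside, z up. Rack and tray stand one on the left and one on the right in front of the robot; which is which varies.
- glue_bottle: Bystander: white glue bottle with a blue cap lying on the bench between rack and tray, 133 mm long, 35 mm thick. Origin: centre of its underside; its y axis lies along its length.
- wedge_ash: Bystander: small ash wedge lying on the bench beyond the bottle, between rack and tray, 30 x 70 x 22 mm. Origin: centre of its underside; its y axis lies along its length.

How it is judged:
On the way:
1. the tongued panel is up out of its slot, still upright, held by the fingers (z of tongued_panel in the frame of rack above 0.055 m and angle between tongued_panel's own z axis and vertical below 0.2 rad and contact force between tongued_panel and rack below 0.1 N and contact force between tongued_panel and the fingers above 1 N), for 0.2 s.
At the end, for the whole second after the job is handed in: Gripper holds the panel, touching nothing else: lower-edge centre within 50 mm of the tray's middle (plan view), 60-150 mm above its underside; within 0.1 rad of upright; under 20 mm/s, 0.1 rad/s. Plain panels, bottle, wedge moved under 20 mm; plain panels tilted under 0.2 rad (horizontal distance between tongued_panel and tray below 0.05 m and z of tongued_panel in the frame of tray between 0.06 and 0.15 m and angle between tongued_panel's own z axis and vertical below 0.1 rad and linear speed of tongued_panel below 0.02 m/s and angular speed of tongued_panel below 0.1 rad/s and contact force between tongued_panel and the fingers above 1 N and contact force between tongued_panel and rack below 0.1 N and contact force between tongued_panel and tray below 0.1 N and contact force between tongued_panel and plain_panel_a below 0.1 N and contact force between tongued_panel and plain_panel_b below 0.1 N and contact force between tongued_panel and glue_bottle below 0.1 N and contact force between tongued_panel and wedge_ash below 0.1 N and distance of each of plain_panel_a, plain_panel_b, glue_bottle, wedge_ash from where it was at the start of the episode below 0.02 m and angle between each of plain_panel_a, plain_panel_b's own z axis and vertical below 0.2 rad); the arm keeps its last pose, push and grip.
It fails at once if a plain panel was pulled, tipped or shifted (20 mm, 0.2 rad) (distance of any of plain_panel_a, plain_panel_b from where it was at the start of the episode above 0.02 m or angle between any of plain_panel_a, plain_panel_b's own z axis and vertical above 0.2 rad).
It fails at once if the glue bottle or the wedge was moved by more than 20 mm (distance of any of glue_bottle, wedge_ash from where it was at the start of the episode above 0.02 m).
It fails at once if the tongued panel was tipped more than 0.4 rad from upright (angle between tongued_panel's own z axis and vertical above 0.4 rad).
It also fails if it takes over 38 s, if anything falls off the work surface, if the arm or the gripper's body presses on something with over 40 N, if the wrist force passes 120 N, or if a joint passes its speed limit or range.

## Working session

There is one attempt and no reset: what is moved stays moved. The work goes in short steps, Python scripts to look and compute and a shell command to move; the robot and the scene stay as the last step left them, time stands still between calls to the robot, and variables do not carry over. Pictures are saved under pics/ and viewed, at most 10 in all, crops included, and the job is handed in when it is done.

```bash
mkdir -p pics
python3 - <<'E'
from station import status, vision, silhouettes
import cv2, pickle
o=status.get_obs(); print(o)
d={}
for n in ("scene","top"):
    p=vision.camera(n); d[n]=dict(p)
    cv2.imwrite(f"pics/{n}.png",p["pixels"][:,:,::-1])
    print(n,p["K"].tolist(),p["R"].tolist(),p["t"].tolist())
    for t in ("tongued_panel","plain_panel_a","rack","tray","glue_bottle","wedge_ash"):
        r=silhouettes(t,p); d[n,t]=r
        print(t,[(round(x["score"],2),x["extent"]) for x in r])
pickle.dump(d,open("d.pkl","wb"))
E
```

```text
{'time_s': 0.0, 'qpos': array([-1.24257586e+00,  3.00474697e-01,  1.52156481e+00, -2.77050890e-06,
        1.32068580e+00, -6.65922553e-02]), 'joint_vel': array([ 0.00098427, -0.00079319, -0.00036637, -0.00091125, -0.00064391,
       -0.00075688]), 'tau': array([-5.79673051e-04, -5.31805480e+01, -3.52734554e+01,  7.07484456e-02,
        2.43933289e-02, -8.38829601e-05]), 'ee_pos': array([ 0.21146837, -0.50744786,  0.20489124]), 'eef_rot': array([-3.14046233e+00, -7.26924422e-05,  3.94813373e-01]), 'force': array([ 0.37424161, -0.15683937,  0.41334053]), 'moment': array([0.02929217, 0.0009871 , 0.02438288]), 'grip_force': 0.0, 'grip_width': 0.09377924999227803}
scene [[413.5379549177306, 0.0, 317.8753582717716], [0.0, 413.5379549177306, 200.62021108474278], [0.0, 0.0, 1.0]] [[0.8929202347766019, 0.4500228653540752, 0.013148193222091344], [0.38110391285586187, -0.7399803068430155, -0.5542462928071491], [-0.23969410074603262, 0.4999085577813449, -0.8322488641773723]] [-0.478351912172985, -0.17661848527753288, 1.066745154224162]
tongued_panel [(0.58, [318.3, 99.5, 356.3, 165.6])]
plain_p
[... 393 characters left out ...]
955743294], [0.0, 0.0, 1.0]] [[0.01116475647542897, -0.9997027858960819, -0.021672288399175062], [-0.9961287938429546, -0.00922968931110233, -0.08741989997821507], [0.08719388906239343, 0.02256441239725004, -0.9959357775496076]] [-0.005212501506545802, 0.5079712534890475, 0.8788770916090137]
tongued_panel [(0.58, [193.1, 193.8, 274.8, 208.4]), (0.18, [375.9, 169.6, 473.6, 268.9])]
plain_panel_a [(0.68, [204.7, 168.1, 275.7, 182.8]), (0.61, [195.7, 224.7, 273.7, 235.3])]
rack [(0.77, [193.0, 159.2, 286.8, 248.3])]
tray [(0.65, [377.1, 169.8, 474.4, 266.7])]
glue_bottle [(0.92, [296.9, 229.3, 355.9, 248.1])]
wedge_ash [(0.72, [193.8, 159.5, 287.5, 247.5]), (0.68, [312.6, 147.2, 344.8, 162.1])]
```

Run:
```python
import cv2
a=cv2.imread("pics/top.png")[130:290,170:490]; b=cv2.imread("pics/scene.png")[80:350,160:400]
cv2.imwrite("pics/topc.png",cv2.resize(a,None,fx=2.5,fy=2.5,interpolation=3))
cv2.imwrite("pics/scenec.png",cv2.resize(b,None,fx=2.2,fy=2.2,interpolation=3))
```

```text
(no output)
```

View pics/topc.png

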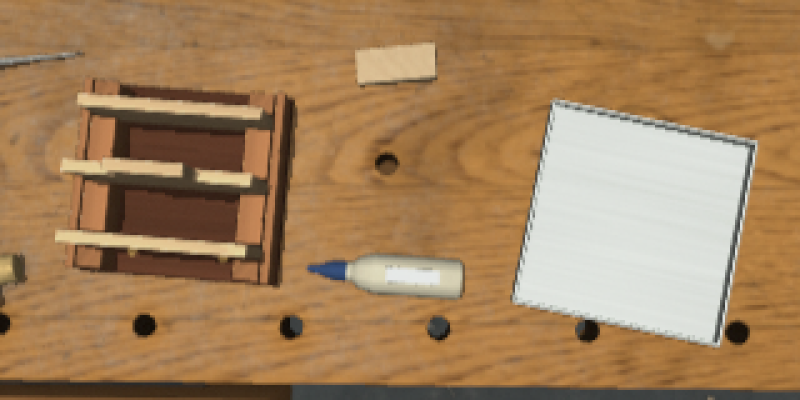

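View pics/scenec.png

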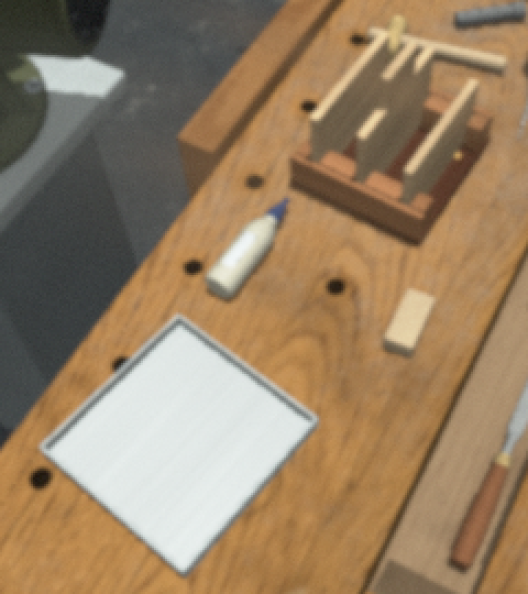

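The top view shows the rack on the left, with the tongued panel in the middle slot: the tongue's top edge runs from crop (103,163) to (183,170), which is full image about (211,195) to (243,198). The tray is on the right around full (425,218), with the bottle and wedge in between. The scene view agrees. Next I fit the poses.

```bash
cat > fit.py <<'E'
import numpy as np, cv2
from scipy.optimize import minimize
S=8
def box(sx,sy,z0,z1,c=0): return np.array([[x,y+c,z] for x in(-sx/2,sx/2) for y in(-sy/2,sy/2) for z in(z0,z1)])
def proj(p,X):
    c=X@np.array(p["R"]).T+np.array(p["t"]); u=c@np.array(p["K"]).T; return u[:,:2]/u[:,2:]
def render(p,boxes,q):
    m=np.zeros((400,640),np.uint8); c,s=np.cos(q[2]),np.sin(q[2]); R=np.array([[c,-s,0],[s,c,0],[0,0,1]])
    M=np.zeros((800,1280),np.uint8)
    for b in boxes:
        h=cv2.convexHull(np.float32(proj(p,b@R.T+[q[0],q[1],0]))*2+.5)
        cv2.fillConvexPoly(M,np.int32(np.round(h*16)),255,cv2.LINE_AA,4)
    return cv2.resize(M,(640,400),interpolation=cv2.INTER_AREA)/255.
def fit(views,boxes,q0):
    def f(q):
        e=0
        for p,r in views:
            m=render(p,boxes,q); e+=np.abs(m-r).sum()/r.sum()
        return e
    best=None
    for dy in(-.15,0,.15):
        q=np.array(q0)+[0,0,dy]
        for sc in(.02,.006):
            sim=np.vstack([q]+[q+np.eye(3)[i]*sc*[1,1,5][i] for i in range(3)])
            o=minimize(f,q,method="Nelder-Mead",options=dict(initial_simplex=sim,xatol=1e-4,fatol=1e-5)); q=o.x
        if best is None or o.fun<best.fun: best=o
    return best.x.round(4),round(best.fun,3)
PANEL=[box(.01,.15,.05,.117),box(.01,.06,.117,.159)]
def plain(h): return [box(.01,.15,.05,.012+h)]
TRAY=[box(.18,.18,0,.018)]
E
python3 - <<'E'
import pickle,numpy as np
from fit import *
d=pickle.load(open("d.pkl","rb"))
def at(u,z):
    p=d["top"];K,R,t=[np.array(p[k]) for k in "KRt"]
    r=R.T@np.linalg.inv(K)@[*u,1];C=-R.T@t
    return (C+r*(z-C[2])/r[2])
def go(name,boxes,t,iT,iS,px,z):
    q0=at(px,z)[:2]
    vT=(d["top"],d["top",t][iT]["region"]);vS=(d["scene"],d["scene",t][iS]["region"])
    print(name,"px",q0.round(3),"T",fit([vT],boxes,[*q0,0.]),"S",fit([vS],boxes,[*q0,0]),"both",fit([vT,vS],boxes,[*q0,0]))
go("tray",TRAY,"tray",0,0,(426,218),.01)
go("tongue",PANEL,"tongued_panel",0,0,(227,196.5),.159)
for i in (0,1):
  for h in(.1,.085): go(f"plain{i}{h}",plain(h),"plain_panel_a",i,1-0 if i else 0,[(238,172),(233,230)][i],.1)
a,b=at((170+103/2.5,130+163/2.5),.159),at((170+183/2.5,130+170/2.5),.159); print("tongue ends",a,b,np.linalg.norm(a-b))
a,b=at((170+62/2.5,130+164/2.5),.117),at((170+253/2.5,130+182/2.5),.117); print("body ends",a,b,np.linalg.norm(a-b),(a+b)/2)
go("bottle",[box(.035,.133,0,.035)],"glue_bottle",0,0,(326,239),.02)
E
```

```text
tray px [ 0.47  -0.222] T (array([ 0.4698, -0.2152, -0.2017]), np.float64(0.024)) S (array([ 0.4704, -0.2143, -0.2018]), np.float64(0.019)) both (array([ 0.4701, -0.2147, -0.2029]), np.float64(0.046))
tongue px [0.499 0.174] T (array([ 0.4985,  0.1751, -0.082 ]), np.float64(0.096)) S (array([ 0.5027,  0.1734, -0.0602]), np.float64(0.159)) both (array([ 0.4991,  0.1757, -0.0774]), np.float64(0.368))
plain00.1 px [0.553 0.169] T (array([ 0.5511,  0.1647, -0.0786]), np.float64(0.155)) S (array([ 0.5611,  0.1592, -0.0629]), np.float64(0.24)) both (array([ 0.553 ,  0.1734, -0.0623]), np.float64(0.839))
plain00.085 px [0.553 0.169] T (array([ 0.5532,  0.1701, -0.0768]), np.float64(0.156)) S (array([ 0.5573,  0.1701, -0.0723]), np.float64(0.236)) both (array([ 0.5543,  0.1722, -0.0693]), np.float64(0.533))
plain10.1 px [0.438 0.175] T (array([ 0.4441,  0.1748, -0.0724]), np.float64(0.685)) S (array([ 0.4464,  0.1801, -0.0562]), np.float64(0.215)) both (array([ 0.4457,  0.1775, -0.0802]), np.float64(0.934))
plain10.085 px [0.438 0.175] T (array([ 0.4443,  0.1787, -0.0724]), np.float64(0.624)) S (array([ 0.4404,  0.1923, -0.0721]), np.float64(0.345)) both (array([ 0.4446,  0.1795, -0.0663]), np.float64(0.998))
tongue ends [0.50097465 0.20347479 0.159     ] [0.49635482 0.14427754 0.159     ] 0.059377244752253484
body ends [0.50385542 0.24782137 0.117     ] [0.49125303 0.09884112 0.117     ] 0.14951232494469202 [0.49755422 0.17333124 0.117     ]
bottle px [ 0.422 -0.006] T (array([ 0.4225, -0.0015, -0.0375]), np.float64(0.37)) S (array([ 0.42  , -0.0009,  0.1208]), np.float64(0.648)) both (array([ 4.215e-01, -3.000e-04, -4.700e-03]), np.float64(1.078))
```

```bash
python3 -m pendant '[0.74,-0.68,-0.07,0,0,-0.698,1, 0.74,-0.68,-0.07,0,0,-0.698,1, 0.74,-0.68,-0.07,0,0,-0.698,1, 0.74,-0.68,-0.07,0,0,-0.698,1, 0.74,-0.68,-0.07,0,0,-0.698,1, 0.74,-0.68,-0.07,0,0,-0.698,1, 0.74,-0.68,-0.07,0,0,-0.698,1, 0.74,-0.68,-0.07,0,0,-0.698,1, 0.74,-0.68,-0.07,0,0,-0.698,1, 0.74,-0.68,-0.07,0,0,-0.698,1, 0.74,-0.68,-0.07,0,0,-0.698,1, 0.74,-0.68,-0.07,0,0,-0.698,1]'
```

```text
time_s: 1.9
ee_pos: [0.4225, -0.0507, 0.2404]
eef_rot: [-3.141, 0.0, 1.494]
force: [0.5, 0.1, 0.4]
grip_width: 0.094
grip_force: 0.0
```

```bash
python3 -m pendant '[0.46,0.118,0,0,0,0,1, 0.46,0.118,0,0,0,0,1, 0.46,0.118,0,0,0,0,1, 0.46,0.118,0,0,0,0,1, 0.46,0.118,0,0,0,0,1, 0.46,0.118,0,0,0,0,1, 0.46,0.118,0,0,0,0,1]'
python3 - <<'E'
from station import status, vision, silhouettes
import cv2,numpy as np
p=vision.camera("wrist"); im=p["pixels"][:,:,::-1].copy()
K,R,t=[np.array(p[k]) for k in "KRt"]
def pr(X):
    c=R@X+t; th=np.arctan2(np.hypot(c[0],c[1]),c[2]); a=np.arctan2(c[1],c[0])
    return K[0,0]*th*np.cos(a)+K[0,2],K[1,1]*th*np.sin(a)+K[1,2]
q=[.4988,.1745,-.081];c,s=np.cos(q[2]),np.sin(q[2])
for y,z in [(-.03,.159),(.03,.159),(-.075,.117),(.075,.117)]:
  for x in(-.005,.005):
    u=pr(np.array([q[0]+c*x-s*y,q[1]+s*x+c*y,z])); print(np.round(u,1)); cv2.circle(im,tuple(int(round(v)) for v in u),1,(0,0,255),-1)
o=status.get_obs();print(o["ee_pos"],o["eef_rot"])
cv2.imwrite("pics/w1.png",im)
E
```

```text
time_s: 2.6
ee_pos: [0.4995, 0.1719, 0.24]
eef_rot: [-3.141, 0.001, 1.491]
force: [0.2, -0.8, 1.1]
grip_width: 0.0936
grip_force: 0.0
[314.5 228.3]
[325.6 228.3]
[314.1 162.5]
[325.8 162.5]
[315.5 252. ]
[324.8 252. ]
[314.8 109.2]
[325.2 109.2]
[0.49945897 0.17139862 0.24024935] [-3.14115044e+00  4.33764197e-04  1.48973972e+00]
```

View pics/w1.png

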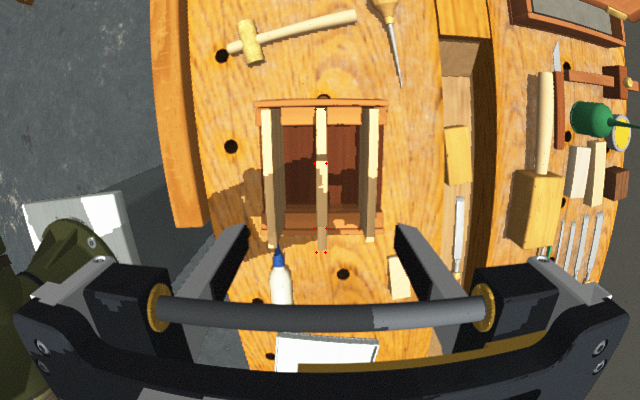

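The wrist view shows the panel centred near column 320. Its body ends at rows 109 and 252, as predicted. The tongue's rows aren't clear because of the shadow, so I zoom in.

```bash
python3 -c "
import cv2
a=cv2.imread('pics/w1.png')[95:265,250:400]
cv2.imwrite('pics/w1c.png',cv2.resize(a,None,fx=3.5,fy=3.5,interpolation=cv2.INTER_CUBIC))"
```

```text
(no output)
```

View pics/w1c.png

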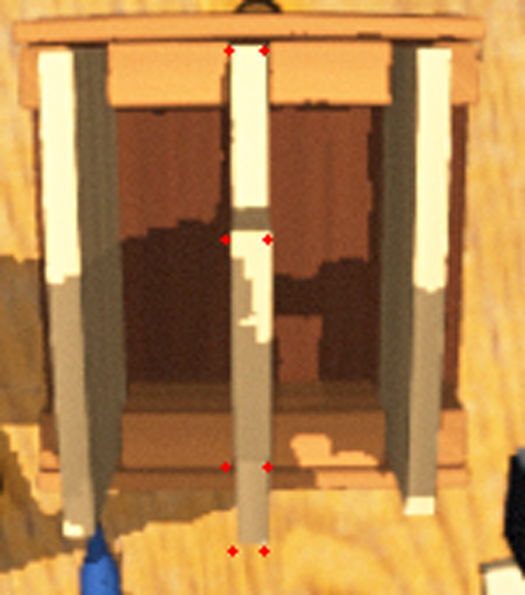

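The prediction matches to within 2–3 mm. The fingers go half closed, so they fit between the neighbouring panels, and the arm descends.

```bash
python3 -m pendant '[0.008,0,0,0,0,0,0, 0.008,0,0.06,0,0,0,0, 0.008,0,0.12,0,0,0,0, 0.008,0,0.16,0,0,0,0, 0.008,0,0.2,0,0,0,0, 0.008,0,0.226,0,0,0,0, 0.008,0,0.226,0,0,0,0]'
python3 -m pendant '[0,0,0,0,0,0,-0.4, 0,0,0,0,0,0,-0.6, 0,0,0,0,0,0,-0.7, 0,0,0,0,0,0,-1, 0,0,0,0,0,0,-1, 0,0,0,0,0,0,-1, 0,0,0,0,0,0,-1, 0,0,0,0,0,0,-1]' 25
```

```text
time_s: 3.35
ee_pos: [0.4992, 0.1762, 0.1263]
eef_rot: [-3.14, 0.001, 1.49]
force: [-0.1, -0.1, -0.4]
grip_width: 0.0475
grip_force: 0.0
time_s: 4.15
ee_pos: [0.4998, 0.1771, 0.1277]
eef_rot: [3.141, -0.0, 1.491]
force: [-0.9, 0.2, 5.1]
grip_width: 0.01
grip_force: 25.0
```

```bash
python3 -m pendant '[0,0,-0.01,0,0,0,-1, 0,0,-0.02,0,0,0,-1, 0,0,-0.04,0,0,0,-1, 0,0,-0.06,0,0,0,-1, 0,0,-0.08,0,0,0,-1]' 30
```

```text
time_s: 4.65
ee_pos: [0.4998, 0.1771, 0.1686]
eef_rot: [3.141, -0.0, 1.491]
force: [0.2, -0.2, -0.5]
grip_width: 0.01
grip_force: 30.0
```

```bash
python3 -m pendant '[0,0,-0.03,0,0,0,-1, 0,0,-0.06,0,0,0,-1, 0,0,-0.09,0,0,0,-1, 0,0,-0.12,0,0,0,-1, 0,0,-0.15,0,0,0,-1, 0,0,-0.18,0,0,0,-1, 0,0,-0.21,0,0,0,-1, 0,0,-0.24,0,0,0,-1, 0,0,-0.24,0,0,0,-1, 0,0,-0.24,0,0,0,-1, 0,0,-0.24,0,0,0,-1]'
python3 - <<'E'
from station import vision
import cv2
p=vision.camera("scene"); cv2.imwrite("pics/s2.png",cv2.resize(p["pixels"][40:320,160:440,::-1],None,fx=2,fy=2))
E
```

```text
time_s: 5.75
ee_pos: [0.4994, 0.177, 0.2867]
eef_rot: [-3.14, 0.0, 1.491]
force: [0.6, -0.1, -1.6]
grip_width: 0.01
grip_force: 30.0
```

View pics/s2.png

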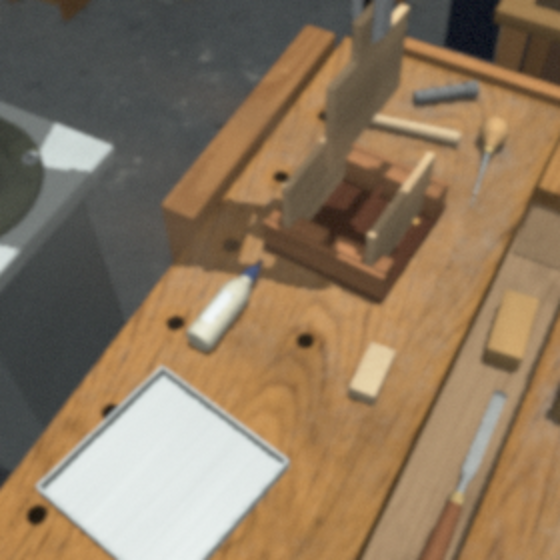

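The panel is clear of the rack and upright, the plain panels are still in place, and the bottle and wedge haven't moved. Now I carry it over.

```bash
python3 -m pendant '[-0.03,0,0,0,0,0,-1, -0.09,0,0,0,0,0,-1, -0.17,0,0,0,0,0,-1, -0.26,0.002,0,0,0,0,-1, -0.35,0.002,0,0,0,0,-1, -0.44,0.002,0,0,0,0,-1, -0.53,0.003,0,0,0,0,-1, -0.62,0.003,0,0,0,0,-1, -0.69,0.004,0,0,0,0,-1, -0.74,0.004,0,0,0,0,-1, -0.77,0.004,0,0,0,0,-1, -0.786,0.004,0,0,0,0,-1]'
python3 -m pendant '[0,0,0,0,0,0,-1, 0,0,0.02,0,0,0,-1, 0,0,0.05,0,0,0,-1, 0,0,0.08,0,0,0,-1, 0,0,0.11,0,0,0,-1, 0,0,0.125,0,0,0,-1, 0,0,0.13,0,0,0,-1, 0,0,0.13,0,0,0,-1, 0,0,0.13,0,0,0,-1, 0,0,0.13,0,0,0,-1, 0,0,0.13,0,0,0,-1]'
python3 - <<'E'
from station import vision, status, silhouettes
import cv2,numpy as np
from fit import *
for n in("scene","top"):
    p=vision.camera(n); im=p["pixels"][:,:,::-1]
    if n=="scene": cv2.imwrite("pics/s3.png",cv2.resize(im[40:340,100:440],None,fx=2,fy=2))
    else: cv2.imwrite("pics/t3.png",cv2.resize(im[130:290,170:490],None,fx=2.5,fy=2.5))
o=status.get_obs(); print(o["ee_pos"],o["eef_rot"],np.abs(o["joint_vel"]).max(),o["force"],o["grip_force"])
E
```

```text
time_s: 7.0
ee_pos: [0.4699, -0.216, 0.2872]
eef_rot: [-3.141, -0.0, 1.49]
force: [-1.0, -0.9, -1.9]
grip_width: 0.0098
grip_force: 30.0
time_s: 8.1
ee_pos: [0.4706, -0.2149, 0.2228]
eef_rot: [3.141, 0.0, 1.491]
force: [-0.6, 0.2, -1.2]
grip_width: 0.0098
grip_force: 30.0
[ 0.47051169 -0.21494842  0.22266928] [3.14125323e+00 1.53718136e-04 1.49110094e+00] 0.0020879776079669532 [ 0.12549156 -0.47440034 -1.48280883] 29.99467581510544
```

View pics/s3.png

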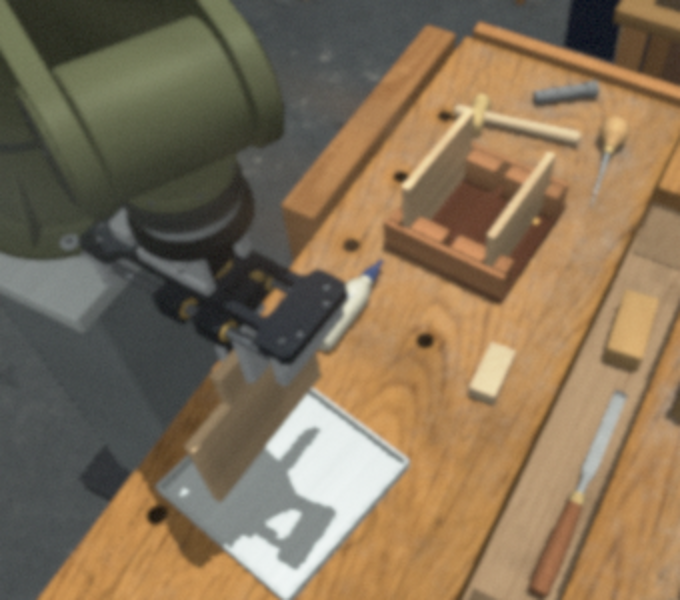

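View pics/t3.png

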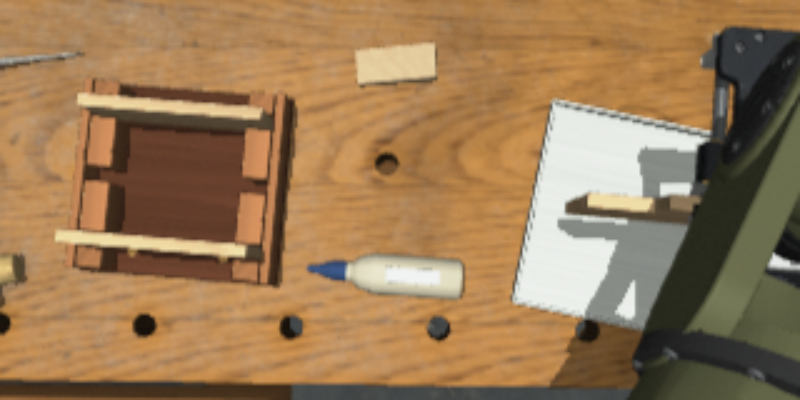

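Both views show the panel upright and level over the tray, with the lower edge at about z = 0.108. The plain panels, bottle and wedge sit at the same pixels as at the start.

```bash
python3 -c "
from station import order
print(order.hand_in())"
```

```text
the job is handed in; nothing more can be done
None
```

The job is handed in after 8.2 s of robot time; no verdict came back. By the last readings and pictures, the gripper is holding the tongued panel upright and still over the middle of the tray, lower edge about 10 cm above it, and the plain panels, bottle and wedge look unmoved.

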